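# Unlock the glaze oxide drawer and pull it open

### The job

Take the key that stands in the wooden block, push it fully home into the lock on top of the grey cabinet and turn it clockwise (seen from above) to its stop to unlock the drawer. Then pull the drawer out to its stop by its bow handle. Leave the key in the lock, fully home and turned, and do not disturb the bowl, the jar or the red bin.

Things in the scene. Friction and masses are not known exactly. Their poses are not given: they have to be found in the camera images.
- cabinet: low grey painted drawer cabinet fixed to the bench, 200 mm wide (y), 200 mm deep (x), 130 mm high, with one drawer. Origin on the bench straight below the lock's axis. The drawer face is 50 mm from the origin towards -x; +x points to the back, z up. On top, around the lock, a round steel collar 72 mm across stands 4 mm above the cabinet top.
- keyway (a point): centre of the mouth of the keyway, on the lock's axis and level with the top of the collar, 134 mm above the bench. The brass lock plug, 48 mm across, sits flush inside the collar. The keyway is a vertical rectangular slot 22 x 10 mm with a 2.5 mm lead-in, open below; its long side lies along the point's x axis, which turns with the plug; z up.
- lock (a joint): angle of the lock plug, rad: 0 is locked, grows clockwise seen from above, stop at 1.3. The bolt is clear of the drawer above about 1.1. Turns stiffly and stays where it is left.
- drawer (a joint): how far the drawer is out, m: 0 closed, stop at 0.10. It slides towards the cabinet's -x and is held by the bolt (3 mm of play) until unlocked.
- drawer_handle (a point): middle of the drawer's steel bow handle: a level round bar 10 mm thick and 120 mm long along the cabinet's y, 50 mm in front of the drawer face (45 mm of open space behind the bar), 108 mm above the bench when built; open from above. x of the point points into the cabinet.
- key: large flat steel key, 80 mm tall, standing upright, blade down. Origin at the centre of the blade's tip; z up along the key. Blade 20 mm (x) by 8 mm (y) by 42 mm long; above it the bow, 50 mm (x) by 12 mm (y), from 42 to 80 mm above the origin, whose underside is the shoulder that rests on the block's top and, when the key is fully home, on the lock. Looks the same turned by half a turn.
- key_block: wooden block fixed to the bench, 90 x 70 x 50 mm high, with a slot 24 x 12 mm in the middle of its top, along its x, in which the key stands with 42 mm of blade inside. Origin at the centre of its underside.
- bowl: loose terracotta bowl, 110 mm across, 50 mm high; leave alone. Origin at the centre of its underside.
- jar: loose white ceramic jar with black lid, 68 mm across, 100 mm high; leave alone. Origin at the centre of its underside.
- bin: loose open red plastic bin, 120 x 100 x 60 mm high; leave alone. Origin at the centre of its underside.
Not all that is in view belongs to the job. Leave any yellow look-alike of the key_block alone. There is more than one size of the key; the one meant has the size given above.

How it is judged:
On the way, in this order (a step that is already met when the one before it is completed fails the run):
1. the key is home in the lock while it is still locked (z of key in the frame of keyway below -0.037 m and horizontal distance between key and keyway below 0.006 m and value of joint lock below 0.5 rad), for 0.2 s.
2. the key has turned the lock to unlocked (z of key in the frame of keyway below -0.032 m and value of joint lock above 1.15 rad), for 0.2 s.
3. the drawer is pulled out to its stop (value of joint drawer above 0.093 m), for 0.2 s.
At the end, for the whole second after the job is handed in: The drawer is out at its stop (more than 93 mm of 100), the lock is turned to more than 1.15 rad, and the key is at rest upright in the keyway with its tip more than 37 mm below the mouth (42 when home) (value of joint drawer above 0.093 m and value of joint lock above 1.15 rad and z of key in the frame of keyway below -0.037 m and horizontal distance between key and keyway below 0.006 m and angle between the z axis of key and the z axis of keyway, either way round below 0.12 rad and angle between the x axis of key and the x axis of keyway, either way round below 0.25 rad and linear speed of key below 0.02 m/s); the robot touches nothing.
It fails at once if the bowl is disturbed (distance of bowl from where it was at the start of the episode above 0.03 m or angle between bowl's own z axis and vertical above 0.5 rad).
It fails at once if the jar is disturbed (distance of jar from where it was at the start of the episode above 0.03 m or angle between jar's own z axis and vertical above 0.5 rad).
It fails at once if the bin is disturbed (distance of bin from where it was at the start of the episode above 0.03 m or angle between bin's own z axis and vertical above 0.5 rad).
It also fails if it takes over 69 s, if anything falls off the work surface, if the arm or the gripper's body presses on something with over 40 N, if the wrist force passes 120 N, or if a joint passes its speed limit or range.

### The arm

A 6-joint arm with a two-finger parallel gripper is mounted at the origin on the work surface. World frame = base frame: x ahead of the robot, y to its left, z up, the work surface at z = 0. Lengths are in m, angles in rad, forces in N, time in s.
With the tool pointing down it reaches from about 0.35 to 0.85 m from the base axis. Payload 8.1 kg.
Tool frame: the origin (TCP) lies at the centre of the arm's flange, where the gripper is bolted on; the fingertips stand 186 mm ahead of it and the grasp point (between the pads) lies 167 mm ahead of it; z points along the fingers, y is the direction in which the jaws open and shut (so a half turn about z gives the same grasp; the last joint's range is limited). The gripper opens to 93 mm and grips with 3 to 60 N. Pads are 15 mm wide; open, the fingers measure 128 mm over their backs; the gripper's body (75 mm by 188 mm) begins 65 mm behind the grasp point.
Start: joints at [-1.247, 0.13, 1.488, -0, 1.523, -0.085], TCP at [0.239, -0.551, 0.405] pointing down, gripper open.
Joint ranges: [-2.96, 2.96], [-0.89, 2.26], [0.02, 2.5], [-1.34, 4.48], [0, 2.73], [-2.66, 2.66]. Speed limits (rad/s): [2.39, 2.39, 2.79, 3.14, 3.14, 3.14].

### API

Orientations are given as a rotation vector (axis times angle).
In Python, from plant import robot, viewer, order gives the robot as it stands.
- The arm moves only by the tool apply_moves, never from a script. Its argument "deltas" is a list of rows, each a list of 3 entries, a list of its own where there are three numbers: the finger opening in mm, from 0 to 93, then the shift along the tool's x, y, z in mm, then the turn about the tool's z in rad. In form: [[grip, [dx, dy, dz], yaw], ...]. A call has 1 to 5 rows; each row shifts and turns the commanded pose from where the row before left it, along the tool's axes as they then stand; what a row does not reach is not made up. A row lasts 1/8 s, in which the tool goes at most 62.5 mm and 10.7 degrees, less where a joint would pass 70% of its speed; a pose out of reach is approached as far as the arm can. A call is refused whole if a number of a shift passes 62.5 or a number of a turn 0.188, either way. A call with a gripper value outside its range is refused whole. The fingers move at their own pace and stop on an object; "grip_force" is the grip in N (left out, the last holds). Time passes only in rows, so rows that do not move let the fingers close. It gives the time, the measured TCP pose, the force and the opening at its end, in the units of the state.
- robot.read_state(): the state, without advancing time (a new reading comes with each control period).
- viewer.read_camera(name): name is "side" or "top" or "wrist"; returns the picture (420x560x3 uint8, blue, green, red); there is no depth.
- viewer.get_calibration(name): a dict with "fx", "fy", "cx", "cy" (pixels), "R" (3x3) and "t" (3): a world point X has camera coordinates R X + t. Camera axes: x right, y down, z forward; pixel columns grow to the right and rows downward; lengths in m; the calibration is good to about 2 mm. A picture is of the moment at which its call begins: read the wrist's pose just before it. get_calibration takes no time and is no camera call; for the wrist camera it gives the pose at the moment of the call.
- order.close_job(): hands the job in, once; it reports no verdict.
The state is a dict: "t": time; "q": joint angles; "dq": joint speeds; "joint_torque": joint torques, N m; "tool_pos": TCP position; "orientation": TCP orientation; "force": force on the tool from outside, world axes, zero at the start; "wrist_torque": the same for the moment, N m; "opening": finger opening in m.
Only numpy, scipy, OpenCV 4.12 (cv2) and the standard library are available. Lean on these libraries where they do the work, as an engineer would, in place of code of your own. Each camera call takes 0.05 s, during which the arm holds its last target. There are 200 camera calls.

## Working session

There is one attempt and no reset: what is moved stays moved. The work goes in short steps, Python scripts to look and compute and a tool call to move; the robot and the scene stay as the last step left them, time stands still between calls to the robot, and variables do not carry over. Pictures are saved under pics/ and viewed, about 8 in all and at most 12, crops included, and the job is handed in when it is done.

Besides the shell and the picture viewer there is one more tool, called as name([rows], argument=value, ...), one row to a line, values as JSON. apply_moves: Moves the arm, as the interface text tells. Its arguments: {"type":"object","properties":{"deltas":{"type":"array"},"grip_force":{"type":"number"}},"required":["deltas"]}

```bash
ls; mkdir -p pics; python3 - <<'E'
from plant import robot, viewer, order
import cv2,numpy as np
print(robot.read_state())
for n in ("side","top"):
    cv2.imwrite(f"pics/{n}0.png",viewer.read_camera(n))
    print(n,viewer.get_calibration(n))
print(viewer.get_calibration("wrist"))
E
```

```text
pics
{'t': 0.0, 'q': array([-1.24738707e+00,  1.31157056e-01,  1.48927454e+00,  1.01653348e-05,
        1.52297312e+00, -8.53947973e-02]), 'dq': array([ 0.00045272,  0.00121771,  0.00069027,  0.00027776, -0.00151564,
        0.00053309]), 'joint_torque': array([ 1.80845640e-03, -5.59830379e+01, -4.91763103e+01,  7.67156132e-02,
        3.56158765e-02, -1.59725255e-04]), 'tool_pos': array([ 0.23846114, -0.55033437,  0.40369219]), 'orientation': array([-3.07442983e+00, -6.37319508e-01,  3.21921145e-04]), 'force': array([-0.2507505 ,  0.23800474,  0.09997065]), 'wrist_torque': array([-0.00785415, -0.00391794, -0.04646312]), 'opening': 0.09282710817549729}
side {'fx': 395.54639450599706, 'fy': 395.54639450599706, 'cx': 285.3853090009076, 'cy': 214.0150015884333, 'R': array([[-0.99222319, -0.12421677, -0.00795827],
       [-0.09032574,  0.76254853, -0.64059426],
       [ 0.08564112, -0.63489364, -0.76783831]]), 't': array([0.57452449, 0.13980083, 0.95735217])}
top {'fx': 545.3938082225216, 'fy': 545.3938082225216, 'cx': 277.21830627641805, 'cy': 202.04004560334516, 'R': array([[-0.11251523, -0.99363765, -0.00495463],
       [-0.97119149,  0.11102493, -0.21085671],
       [ 0.21006525, -0.0189127 , -0.97750443]]), 't': array([0.02925796, 0.58927509, 1.23262623])}
{'fx': 374.4869960158779, 'fy': 374.4869960158779, 'cx': 282.8438466454258, 'cy': 208.369482697803, 'R': array([[ 0.39658862, -0.91799052, -0.00329592],
       [-0.87952389, -0.38099394,  0.28509881],
       [-0.26297373, -0.1101681 , -0.95849246]]), 't': array([-0.59891376, -0.03454238,  0.39331137])}
```

View pics/top0.png

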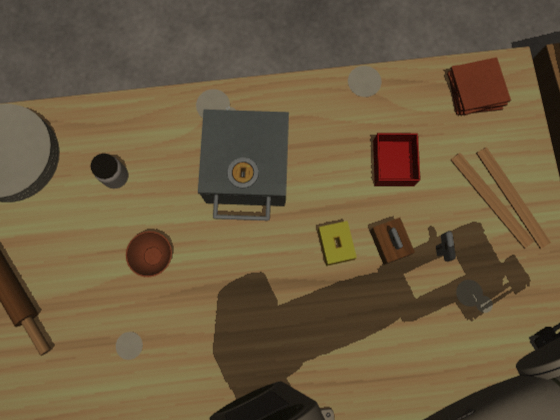

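View pics/side0.png

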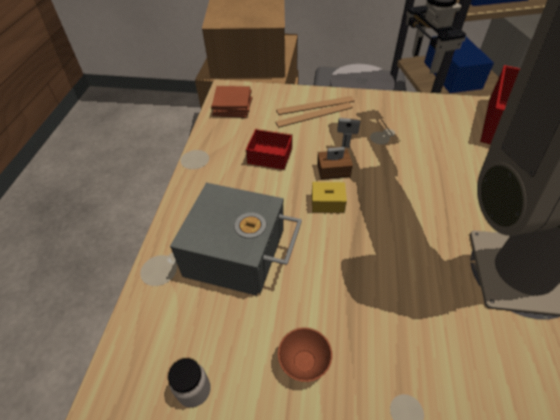

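Seen so far:
- The key in the brown block is at top (397,238) and side (337,153).
- A look-alike key in a dark stand is at top (447,245) and side (347,128).
- The yellow block is at top (338,242).
- The cabinet lock is at top (243,172).

One composed crop will let me check these.

```bash
cat > h.py <<'E'
import numpy as np, cv2
from plant import robot, viewer, order
from scipy.spatial.transform import Rotation as Ro
def ray(c,u,v):
    d=c['R'].T@np.array([(u-c['cx'])/c['fx'],(v-c['cy'])/c['fy'],1]); o=-c['R'].T@c['t']; return o,d
def at_z(c,u,v,z):
    o,d=ray(c,u,v); return o+d*(z-o[2])/d[2]
def proj(c,X):
    p=c['R']@np.asarray(X,float)+c['t']; return np.array([c['fx']*p[0]/p[2]+c['cx'],c['fy']*p[1]/p[2]+c['cy']])
def toT(s,v): return Ro.from_rotvec(s['orientation']).inv().apply(v)
E
python3 - <<'E'
import cv2,numpy as np
t=cv2.imread('pics/top0.png');s=cv2.imread('pics/side0.png')
f=lambda im,x,y,w,h,k:cv2.resize(im[y:y+h,x:x+w],(w*k,h*k),interpolation=cv2.INTER_CUBIC)
a=f(t,365,210,100,75,4);b=f(s,290,110,100,75,4)
c=f(t,195,100,100,75*1,4);c=f(t,198,155,100,75,4);d=f(s,220,200,100,75,4)
cv2.imwrite('pics/comp.png',np.vstack([np.hstack([a,b]),np.hstack([c,d])]))
E
```

```text
(no output)
```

View pics/comp.png

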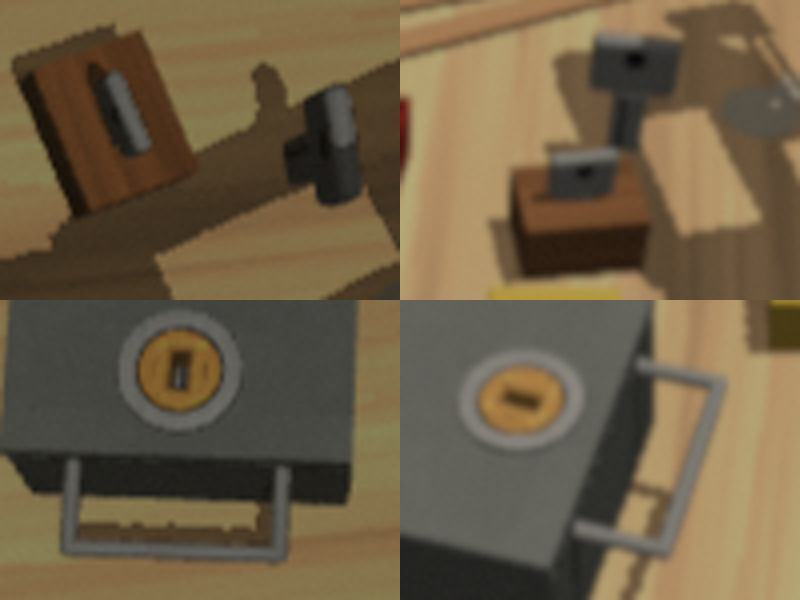

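```bash
python3 - <<'E'
from h import *
T=viewer.get_calibration('top');S=viewer.get_calibration('side')
def tri(a,b):
    o1,d1=ray(T,*a);o2,d2=ray(S,*b)
    A=np.c_[d1,-d2];x=np.linalg.lstsq(A,o2-o1,rcond=None)[0];p,q=o1+d1*x[0],o2+d2*x[1]
    return ((p+q)/2).round(4),np.linalg.norm(p-q).round(4)
c=lambda x,y,ox,oy:(ox+(x-.5)/4,oy+(y-.5)/4)
tk=lambda x,y:c(x,y,365,210);sk=lambda x,y:c(x-400,y,290,110)
tc=lambda x,y:c(x,y-300,198,155);sc=lambda x,y:c(x-400,y-300,220,200)
print('key ends',at_z(T,*tk(111,72),.088),at_z(T,*tk(146,152),.088))
print('key tri centre',tri(tk(126,112),sk(584,156)))
print('block corners', [at_z(T,*tk(*p),.05).round(3) for p in((22,78),(138,32),(198,168),(80,214))])
print('lock',at_z(T,*tc(180,371),.134),at_z(S,*sc(522,400),.134),tri(tc(180,371),sc(522,400)))
print('handle ends',tri(tc(68,548),sc(668,548)),tri(tc(282,551),sc(720,382)))
print('handle z108',at_z(T,*tc(68,548),.108),at_z(T,*tc(282,551),.108))
print('face corners',at_z(T,*tc(5,452),.13),at_z(T,*tc(354,463),.13))
print('slot',at_z(T,*tc(182,352),.134),at_z(T,*tc(178,388),.134))
E
```

```text
key ends [ 0.49277122 -0.29420001  0.088     ] [ 0.44477182 -0.30678374  0.088     ]
key tri centre (array([ 0.4704, -0.3004,  0.083 ]), np.float64(0.0019))
block corners [array([ 0.501, -0.25 ,  0.05 ]), array([ 0.52 , -0.323,  0.05 ]), array([ 0.436, -0.345,  0.05 ]), array([ 0.417, -0.272,  0.05 ])]
lock [0.65022841 0.03357817 0.134     ] [0.65217772 0.03838633 0.134     ] (array([0.6528, 0.0338, 0.1277]), np.float64(0.0015))
handle ends (array([0.5612, 0.1085, 0.1068]), np.float64(0.0002)) (array([ 0.5458, -0.0125,  0.1032]), np.float64(0.0009))
handle z108 [0.56088719 0.10837029 0.108     ] [ 0.54532954 -0.01257906  0.108     ]
face corners [0.61547651 0.136676   0.13      ] [ 0.58674688 -0.05842497  0.13      ]
slot [0.66122237 0.03133828 0.134     ] [0.64044057 0.03569359 0.134     ]
```

```bash
cat >> h.py <<'E'
def goto(x,y,zg,head):
    """print tool-axes shift (mm) + yaw (rad) to bring grasp point to x,y,zg with tool x heading (deg)"""
    s=robot.read_state();R=Ro.from_rotvec(s['orientation']);M=R.as_matrix()
    d=toT(s,np.array([x,y,zg+.167])-s['tool_pos'])*1000
    h=np.degrees(np.arctan2(M[1,0],M[0,0])); 
    print('t',round(s['t'],2),'pos',s['tool_pos'].round(4),'head',h.round(2),'tilt z',M[:,2].round(4),'shift',d.round(1),'yaw',np.radians(-((head-h+180)%360-180)).round(3),'F',s['force'].round(1),'open',round(s['opening']*1000,1),'q6',s['q'][5].round(2))
E
python3 - <<'E'
from h import *
goto(.469,-.3005,.233,194.7)
s=robot.read_state();c=viewer.get_calibration('wrist');print('cam in tool',toT(s,-c['R'].T@c['t']-s['tool_pos']))
M=Ro.from_rotvec(s['orientation']).as_matrix();print(c['R']@M)
T=viewer.get_calibration('top');S=viewer.get_calibration('side')
o1,d1=ray(T,365+340/4,210+105/4);o2,d2=ray(S,290+237/4,110+40/4)
x=np.linalg.lstsq(np.c_[d1,-d2],o2-o1,rcond=None)[0];print('big key top',o1+d1*x[0],o2+d2*x[1])
E
```

```text
t 0.1 pos [ 0.2385 -0.5504  0.4038] head 23.42 tilt z [-5.0e-04  1.6e-03 -1.0e+00] shift [ 310.9 -137.6    4.1] yaw -2.989 F [ 0.1 -0.1 -0.9] open 93.0 q6 -0.09
cam in tool [0.0783783  0.00050212 0.01895061]
[[-9.73732522e-04  9.99998156e-01  1.65498005e-03]
 [-9.58460805e-01 -4.61245444e-04 -2.85223900e-01]
 [-2.85222611e-01 -1.86396530e-03  9.58459487e-01]]
big key top [ 0.45658156 -0.41583094  0.10601125] [ 0.43816543 -0.41223392  0.10272038]
```

apply_moves([
  [50, [62, -27.5, 0], 0],
  [50, [62, -27.5, 0], 0],
  [50, [62, -27.5, 0], 0],
  [50, [62, -27.5, 0], 0],
  [50, [62, -27.5, 0], 0],
])

```text
t: 0.72
tool_pos: [0.4512, -0.319, 0.4044]
orientation: [-3.076, -0.637, 0.0]
force: [1.0, -0.6, 0.1]
opening: 0.0513
```

apply_moves([
  [50, [0, 0, 0], -0.187],
  [50, [0, 0, 0], -0.187],
  [50, [0, 0, 0], -0.187],
  [50, [0, 0, 0], -0.187],
  [50, [0, 0, 0], -0.187],
])

```text
t: 1.35
tool_pos: [0.4502, -0.3206, 0.4042]
orientation: [-2.452, -1.963, 0.0]
force: [-0.6, -0.2, -0.4]
opening: 0.05
```

apply_moves([
  [50, [0, 0, 0], -0.187],
  [50, [0, 0, 0], -0.187],
  [50, [0, 0, 0], -0.187],
  [50, [0, 0, 0], -0.187],
  [50, [0, 0, 0], -0.187],
])

```text
t: 1.98
tool_pos: [0.4502, -0.3206, 0.4042]
orientation: [-1.304, -2.857, -0.0]
force: [0.3, 0.5, -0.3]
opening: 0.0499
```

apply_moves([
  [50, [0, 0, 0], -0.187],
  [50, [0, 0, 0], -0.187],
  [50, [0, 0, 0], -0.187],
  [50, [0, 0, 0], -0.187],
  [50, [0, 0, 0], -0.187],
])

```text
t: 2.6
tool_pos: [0.4502, -0.3206, 0.4042]
orientation: [0.123, -3.138, -0.001]
force: [-0.6, 0.2, 0.6]
opening: 0.0503
```

```bash
python3 - <<'E'
from h import *
goto(.469,-.3005,.15,194.7)
c=viewer.get_calibration('wrist');im=viewer.read_camera('wrist')
p=proj(c,[.469,-.3005,.088]);print(p)
cv2.imwrite('pics/w1.png',im)
E
```

```text
t 2.6 pos [ 0.4502 -0.3206  0.4042] head -175.51 tilt z [-8.e-04  7.e-04 -1.e+00] shift [-20.4  18.5  87.2] yaw -0.178 F [-0.6  0.2  0.6] open 50.3 q6 -2.36
[305.37193543 223.04989401]
```

View pics/w1.png

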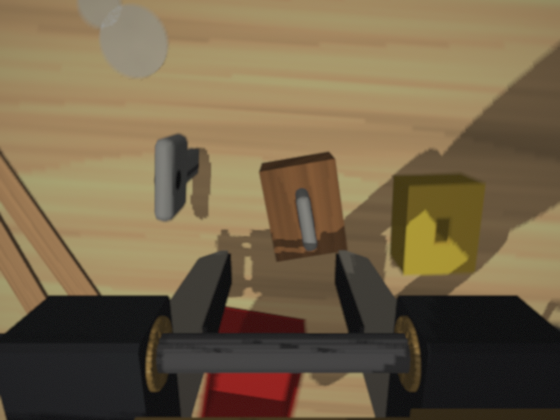

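The wrist view shows the key's bow from (301,191) to (312,248) in the brown block. The look-alike at (170,178) and the yellow block at (440,225) are well clear.

```bash
python3 - <<'E'
from h import *
c=viewer.get_calibration('wrist')
im=cv2.imread('pics/w1.png');cv2.imwrite('pics/w1c.png',cv2.resize(im[150:270,250:360],None,fx=5,fy=5,interpolation=cv2.INTER_CUBIC))
a=at_z(c,301.5,191,.088);b=at_z(c,311,247,.088);print(a,b,(a+b)/2,np.linalg.norm(a-b),np.degrees(np.arctan2(*(a-b)[1::-1])))
k=[at_z(c,*p,.05) for p in((260,170),(333,160),(346,250),(276,261))];print(np.mean(k,0),[x.round(3) for x in k])
E
```

```text
[ 0.44165537 -0.3063525   0.088     ] [ 0.48984791 -0.29331005  0.088     ] [ 0.46575164 -0.29983127  0.088     ] 0.04992620069243597 -164.85667959450902
[ 0.47052068 -0.29929872  0.05      ] [array([ 0.435, -0.343,  0.05 ]), array([ 0.42 , -0.278,  0.05 ]), array([ 0.505, -0.255,  0.05 ]), array([ 0.523, -0.321,  0.05 ])]
```

View pics/w1c.png

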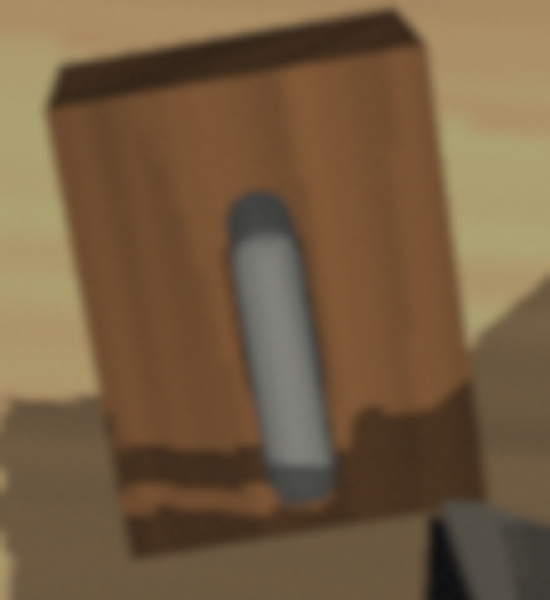

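apply_moves([
  [50, [0, 0, 0], -0.17],
  [50, [-20, 17, 30], 0],
  [50, [0, 0, 30], 0],
  [50, [0, 0, 27], 0],
  [50, [0, 0, 0], 0],
])

```text
t: 3.28
tool_pos: [0.4647, -0.2986, 0.3148]
orientation: [0.375, -3.115, -0.006]
force: [0.4, 0.1, -0.4]
opening: 0.0497
```

```bash
python3 - <<'E'
from h import *
goto(.466,-.2998,.075,195)
c=viewer.get_calibration('wrist');im=viewer.read_camera('wrist')
cv2.imwrite('pics/w2.png',im)
for X in ([.466,-.2998,.088],[.4419,-.3063,.088],[.490,-.2933,.088]):print(proj(c,X))
E
```

```text
t 3.27 pos [ 0.4647 -0.2986  0.3148] head -166.26 tilt z [-0.0045  0.0035 -1.    ] shift [-1.3 -1.8 72.8] yaw -0.022 F [ 0.4  0.1 -0.4] open 49.7 q6 -2.47
[279.36298858 241.3492708 ]
[278.18509737 200.78464283]
[280.50763292 279.30463453]
```

View pics/w2.png

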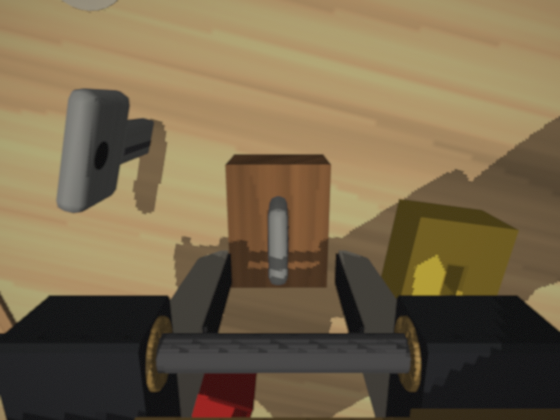

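The key spans (278,196)–(278,284), within about 1 px of the prediction, so I'll descend and grip.

apply_moves([
  [50, [-1.3, -1.8, 30], -0.022],
  [50, [0, 0, 30], 0],
  [50, [0, 0, 12.5], 0],
  [50, [0, 0, 0], 0],
  [0, [0, 0, 0], 0],
], grip_force=50)

```text
t: 3.95
tool_pos: [0.4679, -0.3014, 0.247]
orientation: [-0.413, 3.113, -0.003]
force: [-0.5, 0.3, 0.5]
opening: 0.0441
```

apply_moves([
  [0, [0, 0, 0], 0],
  [0, [0, 0, 0], 0],
  [0, [0, 0, 0], 0],
  [0, [0, 0, 0], 0],
])

```text
t: 4.45
tool_pos: [0.4674, -0.3009, 0.2455]
orientation: [-0.414, 3.114, -0.0]
force: [-0.2, 0.5, 1.8]
opening: 0.0117
```

```bash
python3 - <<'E'
from h import *
goto(.466,-.2998,.075,195)
E
```

```text
t 4.45 pos [ 0.4674 -0.3009  0.2455] head -164.86 tilt z [ 1.e-04 -1.e-04 -1.e+00] shift [1.  1.4 3.5] yaw 0.002 F [-0.2  0.5  1.8] open 11.7 q6 -2.5
```

apply_moves([
  [0, [0, 0, -35], 0],
  [0, [0, 0, -35], 0],
  [0, [0, 0, -35], 0],
  [0, [0, 0, -35], 0],
  [0, [0, 0, -35], 0],
])

```text
t: 5.08
tool_pos: [0.4671, -0.3007, 0.421]
orientation: [0.414, -3.114, -0.001]
force: [0.1, -0.9, -1.8]
opening: 0.0116
```

```bash
python3 - <<'E'
from h import *
goto(.640,-.035,.253,172.2)
E
```

```text
t 5.08 pos [ 0.4671 -0.3007  0.421 ] head -164.86 tilt z [-5.e-04  4.e-04 -1.e+00] shift [-236.3  211.4    1. ] yaw 0.4 F [ 0.1 -0.9 -1.8] open 11.6 q6 -2.5
```

apply_moves([
  [0, [-47, 42, 0], 0],
  [0, [-47, 42, 0], 0],
  [0, [-47, 42, 0], 0],
  [0, [-47, 42, 0], 0],
  [0, [-48, 42, 0], 0],
])

```text
t: 5.7
tool_pos: [0.6392, -0.0375, 0.4199]
orientation: [0.414, -3.114, 0.0]
force: [0.6, -1.1, -1.1]
opening: 0.0119
```

apply_moves([
  [0, [0, 0, 0], 0.14],
  [0, [0, 0, 0], 0.13],
  [0, [0, 0, 0], 0.13],
  [0, [0, 0, 0], 0],
  [0, [0, 0, 0], 0],
])

```text
t: 6.32
tool_pos: [0.6384, -0.0394, 0.42]
orientation: [-0.209, -3.134, -0.0]
force: [-0.1, -0.9, -0.6]
opening: 0.0119
```

```bash
python3 - <<'E'
from h import *
goto(.650,.034,.253,172.2)
c=viewer.get_calibration('wrist');im=viewer.read_camera('wrist')
cv2.imwrite('pics/w3.png',im);print(proj(c,[.65,.034,.134]))
E
```

```text
t 6.33 pos [ 0.6384 -0.0394  0.42  ] head 172.38 tilt z [-4.e-04  0.e+00 -1.e+00] shift [-1.8 74.3 -0. ] yaw 0.003 F [-0.1 -0.9 -0.6] open 11.9 q6 -1.58
[383.50508901 212.09309992]
```

View pics/w3.png

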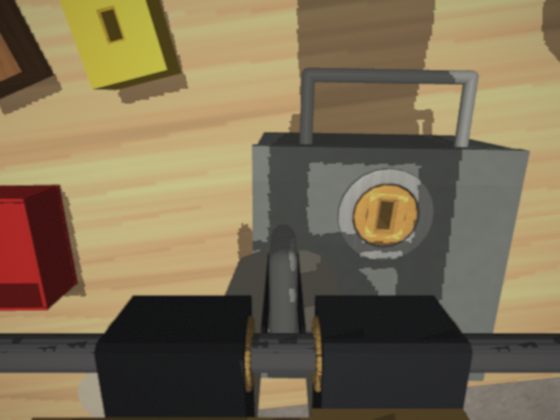

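The brass plug is at about (386,214) with its slot in the middle. The handle bar runs from (305,76) to (473,76), and the key is held at (285,270).

```bash
python3 - <<'E'
from h import *
c=viewer.get_calibration('wrist');im=cv2.imread('pics/w3.png')
hsv=cv2.cvtColor(im,cv2.COLOR_BGR2HSV)
m=cv2.inRange(hsv,(10,110,90),(28,255,255));m[:170]=0;m[260:]=0;m[:,:330]=0;m[:,440:]=0
cs,_=cv2.findContours(m,0,1);k=max(cs,key=cv2.contourArea);e=cv2.fitEllipse(cv2.convexHull(k));print(e)
P=at_z(c,*e[0],.134);print('lock',P)
# slot: dark inside
g=hsv[:,:,2].copy();sl=((g<75)|(hsv[:,:,1]<110)).astype(np.uint8);mm=np.zeros_like(m);cv2.circle(mm,tuple(int(x) for x in e[0]),20,1,-1);sl&=mm
n,l,st,ce=cv2.connectedComponentsWithStats(sl);i=1+np.argmax(st[1:,4]);ys,xs=np.where(l==i)
Q=np.array([at_z(c,x,y,.134)[:2] for x,y in zip(xs,ys)]);r=cv2.minAreaRect((Q*1000).astype(np.float32));print('slot',r)
a,b=at_z(c,306,76,.108),at_z(c,472,77,.108);d=b-a;print('handle',a,b,np.linalg.norm(d),'cab head',np.degrees(np.arctan2(-d[0],d[1])))
cv2.imwrite('pics/w3c.png',cv2.resize(im[165:265,260:440],None,fx=4,fy=4,interpolation=cv2.INTER_CUBIC))
goto(P[0],P[1],.253,172.2)
E
```

```text
((385.17840576171875, 214.42654418945312), (59.605709075927734, 65.24800109863281), 61.52305603027344)
lock [0.65211682 0.03512085 0.134     ]Traceback (most recent call last):
  File "<stdin>", line 9, in <module>
    return _wrapfunc(a, 'argmax', axis=axis, out=out, **kwds)
    return bound(*args, **kwds)
ValueError: attempt to get argmax of an empty sequence
```

```bash
python3 - <<'E'
from h import *
c=viewer.get_calibration('wrist');im=cv2.imread('pics/w3.png')
cv2.imwrite('pics/w3c.png',cv2.resize(im[165:265,260:440],None,fx=4,fy=4,interpolation=cv2.INTER_CUBIC))
a,b=at_z(c,306,76,.108),at_z(c,472,77,.108);d=b-a;print('handle',a,b,np.linalg.norm(d),'cab head',np.degrees(np.arctan2(-d[0],d[1])))
goto(.6521,.0351,.253,172.2)
E
```

```text
handle [ 0.54599209 -0.01038536  0.108     ] [0.56315497 0.1112487  0.108     ] 0.1228389638920731 cab head -8.0315604897855
t 6.38 pos [ 0.6384 -0.0395  0.42  ] head 172.35 tilt z [-3.e-04  1.e-04 -1.e+00] shift [-3.7 75.7  0. ] yaw 0.003 F [ 0.   0.4 -1.1] open 11.7 q6 -1.58
```

View pics/w3c.png

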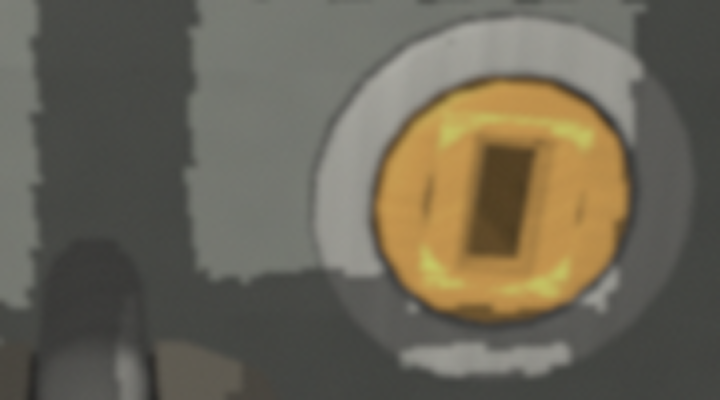

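```bash
python3 - <<'E'
from h import *
c=viewer.get_calibration('wrist')
f=lambda x,y:(260+x/4-.4,165+y/4-.4)
for p,q in (((512,143),(491,258)),((482,142),(468,255)),((540,148),(516,260))):
  a=at_z(c,*f(*p),.134);b=at_z(c,*f(*q),.134);d=b-a;print((a+b)/2,np.linalg.norm(d),np.degrees(np.arctan2(d[1],d[0])))
E
```

```text
[0.65245506 0.03492725 0.134     ] 0.022617144154060492 -13.273971833027781
[0.65139447 0.0300516  0.134     ] 0.022125243594367645 -10.36581008901479
[0.65380082 0.03979704 0.134     ] 0.02211790637736782 -14.695927361715954
```

apply_moves([
  [0, [0, 25, 0], 0],
  [0, [0, 25, 0], 0],
  [0, [-4, 25, 0], 0],
  [0, [0, 0, 0], 0.075],
  [0, [0, 0, 0], 0],
])

```text
t: 7.0
tool_pos: [0.6525, 0.0346, 0.4201]
orientation: [-0.327, -3.124, 0.0]
force: [-0.1, 0.1, -1.6]
opening: 0.0122
```

```bash
python3 - <<'E'
from h import *
goto(.6532,.0348,.2045,168)
im=viewer.read_camera('wrist');s=viewer.read_camera('side');t=viewer.read_camera('top')
f=lambda im,x,y,w,h,k:cv2.resize(im[y:y+h,x:x+w],(w*k,h*k),interpolation=cv2.INTER_CUBIC)
cv2.imwrite('pics/c4.png',np.hstack([f(im,210,150,130,100,3),f(s,200,150,100,75,4)]))if 0 else cv2.imwrite('pics/c4.png',np.hstack([f(im,210,120,100,150,4),f(s,200,120,100,150,4)]))
E
```

```text
t 7.0 pos [0.6525 0.0346 0.4201] head 168.04 tilt z [-2.e-04 -1.e-04 -1.e+00] shift [-0.6  0.3 48.6] yaw 0.001 F [-0.1  0.1 -1.6] open 12.2 q6 -1.39
```

View pics/c4.png

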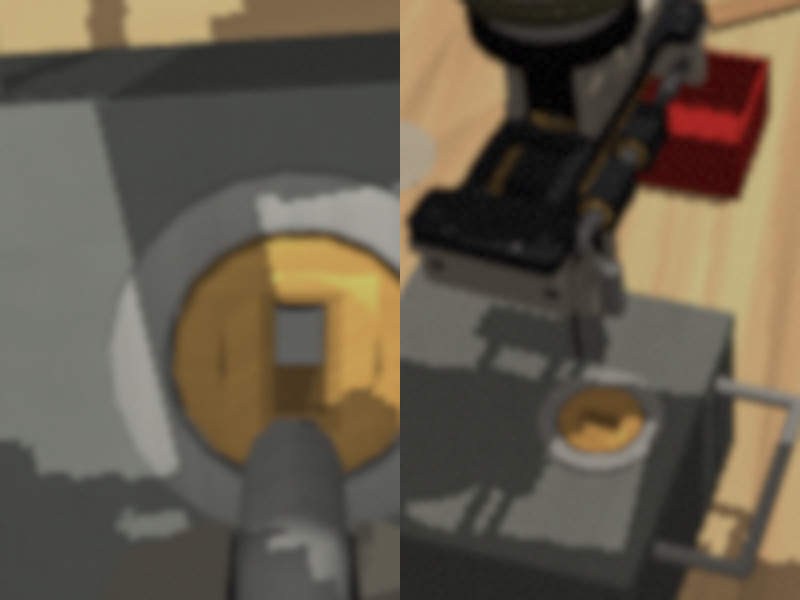

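The slot and key are aligned in the wrist view, with the slot axis at about x=285 and the key at about 284. I'll descend.

apply_moves([
  [0, [-0.6, 0.6, 15], 0],
  [0, [0, 0, 15], 0],
  [0, [0, 0, 12], 0],
  [0, [0, 0, 6], 0],
  [0, [0, 0, 3], 0],
])

```text
t: 7.78
tool_pos: [0.6529, 0.0349, 0.3709]
orientation: [-0.33, -3.124, 0.0]
force: [-11.2, 0.1, 20.1]
opening: 0.0119
```

apply_moves([
  [0, [0, 0, 2], 0],
  [0, [0, 0, 2], 0],
  [0, [0, 0, 2], 0],
  [0, [0, 0, 0], 0],
])

```text
t: 8.28
tool_pos: [0.6534, 0.0349, 0.3703]
orientation: [0.329, 3.119, 0.0]
force: [-15.4, -0.7, 31.8]
opening: 0.0116
```

```bash
python3 - <<'E'
from h import *
goto(.6532,.0348,.1625,168)
print(robot.read_state()['wrist_torque'])
E
```

```text
t 8.28 pos [0.6534 0.0349 0.3703] head 167.94 tilt z [ 5.5e-03 -4.0e-04 -1.0e+00] shift [ 0.4 -0.2 40.8] yaw -0.001 F [-15.4  -0.7  31.8] open 11.6 q6 -1.39
[-0.08544453  3.1553841   0.01201046]
```

Contact is at the mouth, with the force pushing the tool toward -x, so I'll shift along tool +x.

apply_moves([
  [0, [1, 0, 0], 0],
  [0, [1, 0, 0], 0],
  [0, [0, 0, 0], 0],
])

```text
t: 8.65
tool_pos: [0.6521, 0.0351, 0.3703]
orientation: [0.329, 3.116, 0.0]
force: [-9.7, -0.8, 28.3]
opening: 0.0117
```

apply_moves([
  [0, [1, 0, 0], 0],
  [0, [1, 0, 0], 0],
  [0, [0, 0, 0], 0],
])

```text
t: 9.02
tool_pos: [0.6509, 0.0353, 0.3703]
orientation: [0.33, 3.113, 0.0]
force: [-4.0, -2.0, 24.4]
opening: 0.012
```

apply_moves([
  [0, [0, 0, -6], 0],
  [0, [0, 0, -4], 0],
  [0, [0, 0, 0], 0],
  [0, [0, 0, 0], 0],
])

```text
t: 9.52
tool_pos: [0.6492, 0.0357, 0.3723]
orientation: [-0.33, -3.123, 0.0]
force: [0.6, 0.4, -1.3]
opening: 0.0115
```

```bash
python3 - <<'E'
from h import *
goto(.6505,.0350,.1625,168)
im=viewer.read_camera('wrist');s=viewer.read_camera('side')
f=lambda im,x,y,w,h,k:cv2.resize(im[y:y+h,x:x+w],(w*k,h*k),interpolation=cv2.INTER_CUBIC)
cv2.imwrite('pics/c5.png',np.hstack([f(im,235,120,100,150,4),f(s,200,120,100,150,4)]))
E
```

```text
t 9.53 pos [0.6492 0.0357 0.3723] head 167.93 tilt z [-0.0015  0.     -1.    ] shift [-1.5 -0.4 42.8] yaw -0.001 F [ 0.6  0.4 -1.3] open 11.5 q6 -1.38
```

View pics/c5.png

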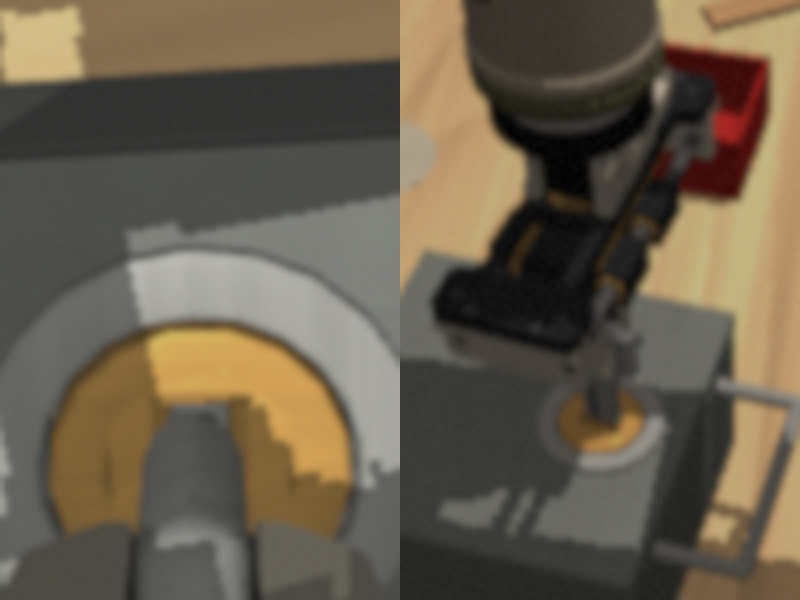

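apply_moves([
  [0, [-1.3, 0.5, 0], 0],
  [0, [0, 0, 0], 0],
  [0, [0, 0, 2.5], 0],
  [0, [0, 0, 2.5], 0],
  [0, [0, 0, 0], 0],
])

```text
t: 10.25
tool_pos: [0.6506, 0.0359, 0.3677]
orientation: [-0.33, -3.123, 0.0]
force: [0.0, -0.2, -1.2]
opening: 0.0118
```

```bash
python3 - <<'E'
from h import *
goto(.6505,.0350,.1625,168);print(robot.read_state()['wrist_torque'])
c=viewer.get_calibration('wrist');
E
```

```text
t 10.25 pos [0.6506 0.0359 0.3677] head 167.92 tilt z [-8.e-04  0.e+00 -1.e+00] shift [-0.2 -0.9 38.2] yaw -0.001 F [ 0.  -0.2 -1.2] open 11.8 q6 -1.38
[ 0.05580763 -0.12419751  0.02703771]
```

Now below the previous contact height with no force, so the key is entering the slot.

apply_moves([
  [0, [0, 0, 5], 0],
  [0, [0, 0, 7], 0],
  [0, [0, 0, 7], 0],
  [0, [0, 0, 7], 0],
  [0, [0, 0, 5], 0],
])

```text
t: 10.88
tool_pos: [0.6506, 0.0359, 0.3364]
orientation: [-0.33, -3.123, 0.0]
force: [0.7, -0.2, -1.9]
opening: 0.0115
```

apply_moves([
  [0, [0, 0, 4], 0],
  [0, [0, 0, 4], 0],
  [0, [0, 0, 2], 0],
  [0, [0, 0, 0], 0],
  [0, [0, 0, 0], 0],
])

```text
t: 11.5
tool_pos: [0.6507, 0.0359, 0.3295]
orientation: [0.33, 3.123, 0.0]
force: [-8.4, 0.2, 10.9]
opening: 0.0114
```

```bash
python3 - <<'E'
from h import *
goto(.6505,.0350,.1625,168);print(robot.read_state()['wrist_torque'])
E
```

```text
t 11.5 pos [0.6507 0.0359 0.3295] head 167.93 tilt z [ 1.e-03 -1.e-04 -1.e+00] shift [-0. -1. -0.] yaw -0.001 F [-8.4  0.2 10.9] open 11.4 q6 -1.38
[ 0.02468829  1.12429251 -0.03776847]
```

The key is home at z=.3295, as predicted. Now turn it clockwise.

apply_moves([
  [0, [0, -0.1, 0], 0.1],
  [0, [0, -0.1, 0], 0.13],
  [0, [0, -0.1, 0], 0.13],
  [0, [0, -0.1, 0], 0.13],
  [0, [0, -0.1, 0], 0.13],
], grip_force=60)

```text
t: 12.12
tool_pos: [0.6511, 0.0373, 0.3295]
orientation: [1.271, 2.871, 0.007]
force: [0.1, 9.8, 6.2]
opening: 0.0116
```

```bash
python3 - <<'E'
from h import *
goto(.6505,.0350,.1625,93);print(robot.read_state()['wrist_torque'])
E
```

```text
t 12.12 pos [0.6511 0.0373 0.3295] head 132.24 tilt z [ 0.0039  0.0033 -1.    ] shift [-1.3 -2.   0. ] yaw 0.685 F [0.1 9.8 6.2] open 11.6 q6 -0.76
[ 1.67796183 -0.20256935  0.16143534]
```

apply_moves([
  [0, [0, 0.1, 0], 0.13],
  [0, [0, 0.1, 0], 0.13],
  [0, [0, 0.1, 0], 0.13],
  [0, [0, 0, 0], 0.13],
  [0, [0, 0, 0], 0.1],
])

```text
t: 12.75
tool_pos: [0.6521, 0.0378, 0.3297]
orientation: [2.085, 2.347, 0.011]
force: [5.3, 10.4, 2.7]
opening: 0.012
```

```bash
python3 - <<'E'
from h import *
goto(.6505,.0350,.1625,93);print(robot.read_state()['wrist_torque'])
E
```

```text
t 12.75 pos [0.6521 0.0378 0.3297] head 96.76 tilt z [ 0.0066  0.0039 -1.    ] shift [-2.6 -1.9  0.1] yaw 0.066 F [ 5.3 10.4  2.7] open 12.0 q6 -0.14
[ 1.91267033 -1.23467668  0.16840486]
```

apply_moves([
  [0, [0, 0, 0], 0.04],
  [0, [0, 0, 0], 0.04],
  [0, [0, 0, 0], 0.04],
  [0, [0, 0, 0], 0],
])

```text
t: 13.25
tool_pos: [0.6523, 0.0378, 0.3298]
orientation: [2.218, 2.221, 0.013]
force: [7.8, 10.2, 3.3]
opening: 0.0111
```

```bash
python3 - <<'E'
from h import *
goto(.6505,.0350,.1625,93);print(robot.read_state()['wrist_torque'])
E
```

```text
t 13.25 pos [0.6523 0.0378 0.3298] head 90.07 tilt z [ 0.0075  0.004  -1.    ] shift [-2.8 -1.8  0.2] yaw -0.051 F [ 7.8 10.2  3.3] open 11.1 q6 -0.02
[ 1.96832375 -1.46919153  0.21770753]
```

apply_moves([
  [0, [0, 0, 0], 0.04],
  [0, [0, 0, 0], 0.04],
  [0, [0, 0, 0], 0.04],
  [0, [0, 0, 0], 0],
])

```text
t: 13.75
tool_pos: [0.6524, 0.0379, 0.3298]
orientation: [2.346, 2.085, 0.013]
force: [8.1, 10.2, 2.1]
opening: 0.0121
```

```bash
python3 - <<'E'
from h import *
goto(.6505,.0350,.1625,93);print(robot.read_state()['wrist_torque'])
E
```

```text
t 13.75 pos [0.6524 0.0379 0.3298] head 83.27 tilt z [ 0.008   0.0036 -1.    ] shift [-3.1 -1.6  0.3] yaw -0.17 F [ 8.1 10.2  2.1] open 12.1 q6 0.1
[ 1.8661706  -1.50872543  1.19419124]
```

The torque rose sharply to 1.2 Nm, so the lock is at its stop. Relax, release and lift.

apply_moves([
  [0, [1, 1, 0], -0.07],
  [0, [0, 0, 0], 0],
  [40, [0, 0, 0], 0],
  [40, [0, 0, 0], 0],
  [40, [0, 0, 0], 0],
])

```text
t: 14.38
tool_pos: [0.6517, 0.0362, 0.3269]
orientation: [-2.277, -2.165, 0.001]
force: [-0.8, 0.5, 0.4]
opening: 0.0367
```

apply_moves([
  [40, [0, 0, -20], 0],
  [40, [0, 0, -30], 0],
  [40, [0, 0, -30], 0],
  [40, [0, 0, -10], 0],
  [40, [0, 0, 0], 0],
])

```text
t: 15.0
tool_pos: [0.652, 0.0364, 0.4184]
orientation: [2.275, 2.164, 0.002]
force: [0.7, -0.3, 0.4]
opening: 0.04
```

```bash
python3 - <<'E'
from h import *
goto(.558,.049,.2,82)
c=viewer.get_calibration('wrist');print(proj(c,[.652,.035,.172]))
im=viewer.read_camera('wrist');s=viewer.read_camera('side');cv2.imwrite('pics/t6.png',viewer.read_camera('top'));cv2.imwrite('pics/s6.png',s)
f=lambda im,x,y,w,h,k:cv2.resize(im[y:y+h,x:x+w],(w*k,h*k),interpolation=cv2.INTER_CUBIC)
cv2.imwrite('pics/w6.png',im)
cv2.imwrite('pics/c6.png',np.hstack([cv2.resize(im[60:360,180:380],None,fx=2,fy=2),f(s,200,150,100,150,4)]))
E
```

```text
t 15.0 pos [0.652  0.0364 0.4184] head 87.13 tilt z [ 2.e-03 -1.e-04 -1.e+00] shift [  7.8 -94.6  51.2] yaw 0.09 F [ 0.7 -0.3  0.4] open 40.0 q6 0.03
[283.65527171 227.23272538]
```

View pics/c6.png

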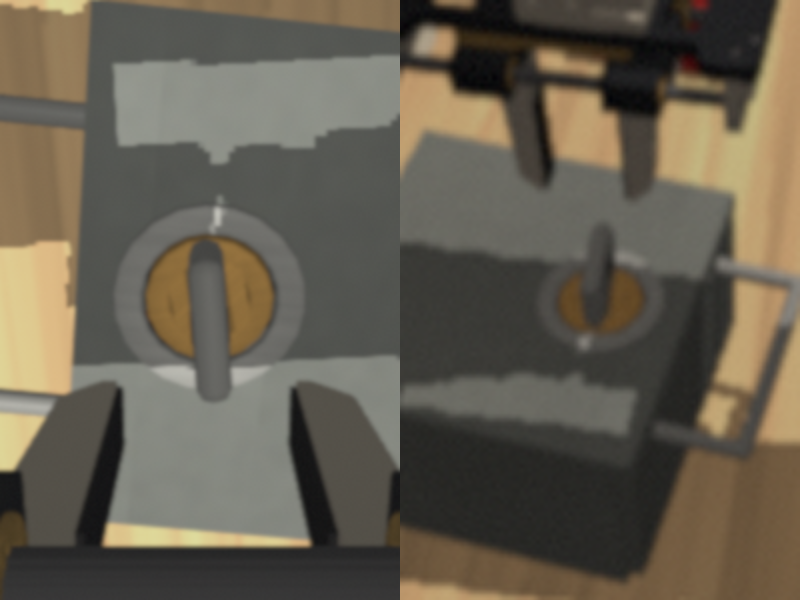

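The key is home and turned: the bow stands across the plug, from (283,182) to (287,258) in the wrist image. Next I'll hook the bar from behind with closed fingers, using a quarter turn so the body stays clear of the key.

apply_moves([
  [0, [5, -36, 0], 0],
  [0, [0, -36, 0], 0],
  [0, [0, 0, 0], -0.185],
  [0, [0, 0, 0], -0.185],
  [0, [0, 0, 0], -0.185],
], grip_force=30)

```text
t: 15.78
tool_pos: [0.5798, 0.0451, 0.4157]
orientation: [-1.587, -2.709, 0.002]
force: [0.1, 0.3, -0.3]
opening: 0.0005
```

apply_moves([
  [0, [0, 0, 0], -0.185],
  [0, [0, 0, 0], -0.185],
  [0, [0, 0, 0], -0.185],
  [0, [0, 0, 0], -0.185],
  [0, [0, 0, 0], -0.185],
])

```text
t: 16.4
tool_pos: [0.5799, 0.0451, 0.4155]
orientation: [-0.211, -3.132, 0.0]
force: [-0.1, -0.6, -0.3]
opening: 0.0006
```

apply_moves([
  [0, [0, 0, 0], 0],
  [0, [0, 0, 0], 0],
])

```text
t: 16.65
tool_pos: [0.58, 0.0451, 0.4164]
orientation: [-0.228, -3.132, 0.0]
force: [0.7, -0.2, -0.2]
opening: 0.0002
```

```bash
python3 - <<'E'
from h import *
goto(.580,.045,.112,172)
c=viewer.get_calibration('wrist');im=viewer.read_camera('wrist')
for X in ([.5535,.049,.113],[.58,.045,.093],[.6035,.0420,.13]):print(proj(c,X))
s=viewer.read_camera('side')
cv2.imwrite('pics/c7.png',np.hstack([im[0:400,120:450],cv2.resize(s[150:300,200:340],None,fx=400/150,fy=400/150,interpolation=cv2.INTER_CUBIC)]))
E
```

```text
t 16.65 pos [0.58   0.0451 0.4164] head 171.69 tilt z [-0.0014  0.     -1.    ] shift [-2.000e-01 -1.000e-01  1.374e+02] yaw -0.005 F [ 0.7 -0.2 -0.2] open 0.2 q6 -1.44
[283.82311155 170.24323832]
[283.60562792 197.40076345]
[284.30442682 239.70068086]
```

View pics/c7.png

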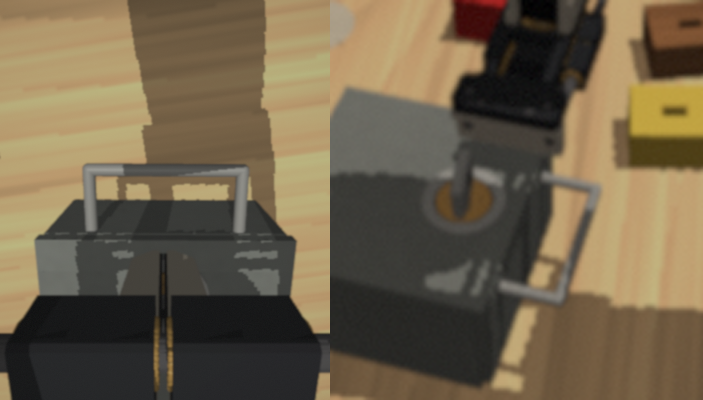

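The bar (row 169) and face edge (row 237) match the prediction, so I'll lower the fingers into the gap.

apply_moves([
  [0, [0, 0, 40], 0],
  [0, [0, 0, 40], 0],
  [0, [0, 0, 25], 0],
  [0, [0, 0, 16], 0],
  [0, [0, 0, 16], 0],
])

```text
t: 17.38
tool_pos: [0.5805, 0.0451, 0.2801]
orientation: [0.222, 3.133, 0.0]
force: [0.5, -0.1, -0.6]
opening: 0.0003
```

apply_moves([
  [0, [8, 0, 0], 0],
  [0, [8, 0, 0], 0],
  [0, [8, 0, 0], 0],
  [0, [8, 0, 0], 0],
  [0, [8, 0, 0], 0],
])

```text
t: 18.0
tool_pos: [0.5404, 0.0508, 0.2811]
orientation: [0.221, 3.132, 0.0]
force: [1.1, -0.0, 1.2]
opening: 0.0006
```

apply_moves([
  [0, [10, 0, 0], 0],
  [0, [10, 0, 0], 0],
  [0, [10, 0, 0], 0],
  [0, [10, 0, 0], 0],
  [0, [10, 0, 0], 0],
])

```text
t: 18.62
tool_pos: [0.4904, 0.0579, 0.2802]
orientation: [-0.221, -3.134, -0.0]
force: [2.2, 0.7, 1.2]
opening: 0.0006
```

apply_moves([
  [0, [5, 0, 0], 0],
  [0, [5, 0, 0], 0],
  [0, [5, 0, 0], 0],
  [0, [4, 0, 0], 0],
  [0, [0, 0, 0], 0],
])

```text
t: 19.25
tool_pos: [0.4719, 0.0603, 0.2801]
orientation: [-0.221, -3.133, 0.001]
force: [-0.0, 0.9, -0.3]
opening: 0.0
```

apply_moves([
  [0, [2, 0, 0], 0],
  [0, [2, 0, 0], 0],
  [0, [2, 0, 0], 0],
  [0, [0, 0, 0], 0],
])

```text
t: 19.75
tool_pos: [0.4681, 0.0608, 0.2805]
orientation: [0.221, 3.127, -0.0]
force: [18.0, -1.2, -15.8]
opening: 0.0005
```

The 18 N rise after about 100 mm of drawer travel is the stop. Unload, then lift clear.

apply_moves([
  [0, [1, 0, 0], 0],
  [0, [0, 0, 0], 0],
  [0, [-7, 0, 0], 0],
  [0, [-8, 0, 0], 0],
  [0, [0, 0, 0], 0],
])

```text
t: 20.38
tool_pos: [0.4805, 0.0592, 0.2802]
orientation: [-0.221, -3.133, -0.0]
force: [0.0, -0.3, 0.8]
opening: 0.0002
```

apply_moves([
  [0, [0, 0, -20], 0],
  [0, [0, 0, -40], 0],
  [0, [0, 0, -50], 0],
  [0, [0, 0, -30], 0],
  [0, [0, 0, 0], 0],
])

```text
t: 21.0
tool_pos: [0.4807, 0.0594, 0.4233]
orientation: [0.22, 3.129, 0.001]
force: [-0.0, 0.5, 0.8]
opening: 0.0005
```

```bash
python3 - <<'E'
from h import *
goto(.48,.06,.25,172)
t=viewer.read_camera('top');s=viewer.read_camera('side')
for X in ([.4545,.063,.108],[.5535,.049,.108]):print(proj(viewer.get_calibration('side'),X),proj(viewer.get_calibration('top'),X))
cv2.imwrite('pics/c8.png',np.hstack([cv2.resize(t[90:310,190:330],None,fx=2.7,fy=2.7,interpolation=cv2.INTER_CUBIC),cv2.resize(s[130:350,180:330],None,fx=2.7,fy=2.7,interpolation=cv2.INTER_CUBIC)]))
E
```

```text
t 21.0 pos [0.4807 0.0594 0.4233] head 171.94 tilt z [ 5.2e-03  1.0e-04 -1.0e+00] shift [0.8 0.5 6.3] yaw -0.001 F [-0.   0.5  0.8] open 0.5 q6 -1.41
[337.41243685 249.16242265] [239.25474521 261.02563522]
[293.54868144 239.7652809 ] [241.11513405 217.13595712]
```

The picture limit is reached, so I'll measure the bar position and the key numerically.

```bash
python3 - <<'E'
from h import *
ex=np.array([.9903,-.139,0]);ey=np.array([.139,.9903,0]);L=np.array([.652,.035,0])
for n in('side','top','wrist'):
  c=viewer.get_calibration(n);im=viewer.read_camera(n);sat=cv2.cvtColor(im,cv2.COLOR_BGR2HSV)[:,:,1].astype(np.float32)
  for oy in(-.045,-.025,.025,.045):
    d=np.arange(-30,121,3)/1000
    p=np.array([proj(c,L-ex*(.1+x)+ey*oy+[0,0,.108]) for x in d],np.float32)
    v=cv2.remap(sat,p[:,0:1],p[:,1:2],cv2.INTER_LINEAR).ravel().astype(int)
    print(n,oy,[(int(round(a*1000)),b) for a,b in zip(d,v) if a>.07])
# key colour at expected bow top in side view, and bow profile along its height
c=viewer.get_calibration('side');im=viewer.read_camera('side');im0=cv2.imread('pics/s6.png')
x,y=proj(c,[.652,.035,.155]).astype(int);print('key-region change since release',np.abs(im[y-14:y+14,x-10:x+10].astype(int)-im0[y-14:y+14,x-10:x+10]).mean(), im[y-8:y+8:4,x-1:x+2].mean((1,2)).round())
E
```

```text
side -0.045 [(72, np.int64(107)), (75, np.int64(103)), (78, np.int64(102)), (81, np.int64(102)), (84, np.int64(102)), (87, np.int64(103)), (90, np.int64(102)), (93, np.int64(81)), (96, np.int64(39)), (99, np.int64(23)), (102, np.int64(48)), (105, np.int64(91)), (108, np.int64(105)), (111, np.int64(105)), (114, np.int64(106)), (117, np.int64(105)), (120, np.int64(107))]
side -0.025 [(72, np.int64(108)), (75, np.int64(107)), (78, np.int64(103)), (81, np.int64(102)), (84, np.int64(102)), (87, np.int64(102)), (90, np.int64(102)), (93, np.int64(93)), (96, np.int64(49)), (99, np.int64(30)), (102, np.int64(77)), (105, np.int64(103)), (108, np.int64(105)), (111, np.int64(105)), (114, np.int64(106)), (117, np.int64(104)), (120, np.int64(105))]
side 0.025 [(72, np.int64(102)), (75, np.int64(109)), (78, np.int64(109)), (81, np.int64(106)), (84, np.int64(102)), (87, np.int64(100)), (90, np.int64(101)), (93, np.int64(76)), (96, np.int64(31)), (99, np.int64(31)), (102, np.int64(78)), (105, np.int64(100)), (108, np.int64(105)), (111, np.int64(108)), (114, np.int64(106)), (117, np.int64(105)), (120,
[... 2677 characters left out ...]
t64(89)), (87, np.int64(86)), (90, np.int64(101)), (93, np.int64(87)), (96, np.int64(11)), (99, np.int64(7)), (102, np.int64(9)), (105, np.int64(101)), (108, np.int64(104)), (111, np.int64(102)), (114, np.int64(100)), (117, np.int64(102)), (120, np.int64(102))]
wrist 0.045 [(72, np.int64(11)), (75, np.int64(88)), (78, np.int64(90)), (81, np.int64(92)), (84, np.int64(95)), (87, np.int64(92)), (90, np.int64(101)), (93, np.int64(78)), (96, np.int64(11)), (99, np.int64(9)), (102, np.int64(14)), (105, np.int64(102)), (108, np.int64(102)), (111, np.int64(102)), (114, np.int64(102)), (117, np.int64(102)), (120, np.int64(101))]
key-region change since release 13.371428571428572 [131.  71.  58.  55.]
```

All three cameras put the bar about 99 mm out, and nothing has touched the key since it was released. I'll hand in.

```bash
python3 - <<'E'
from plant import order,robot
print(order.close_job(), robot.read_state()['t'])
E
```

```text
the job is handed in; nothing more can be done
the job is handed in; nothing more can be done
```

I pushed the key home, turned the lock to its stop, pulled the drawer out to its stop, and handed the job in at about 21 s of the 69 s allowed.

- **Key insertion:** The first attempt caught on the keyway's lead-in. I backed off, corrected about 2.5 mm and it slid in. It stopped at the height expected for fully home.
- **Turning the lock:** I turned clockwise until the torque jumped from about 0.2 to 1.2 Nm, which I took as the stop. The key was seen home and turned after I let go.
- **Drawer:** I hooked the bow handle with closed fingers. An 18 N rise came after about 100 mm of drawer travel. In the final check all three cameras put the bar about 99 mm out.
- **At hand-in:** The gripper was lifted clear and the force reading was near zero.

**Checks that were weaker:**
- **Last picture:** It could not be viewed because the limit of 12 was reached, so the final drawer check is numeric only.
- **Key after the pull:** I compared image pixels around the key before and after. They differed, which I put down to the arm's shadow, so this confirmed nothing about the key. Nothing had touched it since it was released.
- **Slot angle:** The slot looked about 4 degrees off the cabinet axis at the start. I aligned the key to the slot.
- **Bowl, jar and bin:** The arm stayed away from them, but I did not measure their final positions.

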